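# Stow the cell holder and close the sliding hatch of the cell store

## Task

Put the two-cell battery holder flat into the open compartment of the grey cell store, then slide the blue hatch along its track until it closes against the dark bar at the end, and press it home there for about half a second with a firm push of about 15 N (never more than 25 N on the hatch). Leave the hatch shut and free, and do not disturb the tape roll, the remote control or the yellow screwdriver on the bench.

Things in the scene. Friction and masses are not known exactly. Their poses are not given: they have to be found in the camera images.
- cell_store: Grey metal box fixed to the bench, level, 180 (its x) x 340 (its y) x 62 mm; origin at the centre of its underside. Two tracks on top run along its y; the hatch slides on them toward +y to close. The track lips, 70 mm and more from the middle in x, reach z = 62 mm. The -y half is a closed deck under the open hatch; the +y half holds the compartment; the closing bar is at the +y end.
- compartment (a point): Centre of the open compartment, 5 mm above the bench; 72 mm from cell_store's origin along its y; axes as cell_store. The compartment measures 132 (x) x 120 (y) mm; floor at z = 4 mm, upper rim at z = 46 mm.
- hatch: Blue sliding plate, 152 (x) x 155 (y) x 8 mm, in the tracks with 2 mm of play; origin at the centre of its underside, 46 mm above the bench; axes as cell_store. It slides only along y; leading edge 77.5 mm ahead of the origin at +y. Dragging it takes about 2 to 8 N and it stays where left. It leaves at least 100 mm of the compartment open at the start.
- hatch_grip (a point): Centre of the upright orange handle in the middle of the hatch: a ridge 80 (x) x 12 (y) mm, its top 83 mm above the bench; this point is 68 mm above the bench, over the hatch's origin. Can be pushed on its flat -y face or pinched across its 12 mm.
- end_switch (a joint): White switch pin in the face of the dark, rigid steel bar across the store's +y end (bar top 66 mm, red block and black nuts on it to 80 mm): 0 = out by 3 mm, 0.003 = pressed level with the bar, hatch home; weak spring. The bar is adjustable, its place not measured: its face lies anywhere from y = +142 to +158 mm of cell_store.
- cell_holder: Black two-cell battery holder with a cell in it, 33 (x) x 94 (y) x 17 mm, 75 g, lying flat and loose on the bench; origin at the centre of its underside, y its long axis, z up. Grip it across its 33 mm.
- tape_2: Small roll of dark tape lying on the bench, 55 mm wide, 19 mm high; leave it alone.
- remote: Black remote control lying on the bench, 42 x 112 x 14 mm; leave it alone.
- yellow_screwdriver: Screwdriver with a yellow handle, lying on the bench, 158 mm long; leave it alone.
Not all that is in view belongs to the job. What is shaped like the cell_holder but white is not meant.

How it is judged:
By the outcome, as a careful person would: the job done as asked, in the order asked, and still so for the second after the job is handed in, with the robot touching nothing.
It also fails if it takes over 64 s, if anything falls off the work surface, if the arm or the gripper's body presses on something with over 40 N, if the wrist force passes 120 N, or if a joint passes its speed limit or range.

## Robot

A 7-joint arm with a two-finger parallel gripper is mounted at the origin on a cart in front of the work surface, level with it; the furniture and walls round the work are solid. World frame = base frame: x ahead of the robot, y to its left, z up, the work surface at z = 0. Lengths are in m, angles in rad, forces in N, time in s.
With the tool pointing down it reaches from about 0.4 to 0.85 m from the base axis. Payload 4.5 kg.
Tool frame: the origin (TCP) lies between the finger pads; the fingertips stand 11 mm ahead of it and the grasp point (between the pads) lies 8 mm behind it (r.nose_length is the distance from the TCP to the fingertips, in m); z points along the fingers, y is the line along which they close (so a half turn about z gives the same grasp; the last joint's range is limited). The gripper opens to 88 mm and grips with 3 to 60 N. Pads are 18 mm wide; open, the fingers measure 123 mm over their backs; the gripper's body (75 mm by 187 mm) begins 45 mm behind the grasp point.
Start: joints at [1.268, 0.689, -0.195, 1.565, 0.157, 0.902, -0.215], TCP at [0.207, -0.59, 0.25] pointing down, gripper open.
Joint ranges: [-3.01, 3.01], [-0.46, 2.08], [-1.47, 1.51], [0.13, 2.56], [-1, 4.14], [0.04, 2.09], [-2.66, 2.66]. Speed limits (rad/s): [2.57, 2.57, 3.14, 3.14, 3.14, 3.14, 3.14].

## Interface

Orientations are given as a unit quaternion [x, y, z, w].
In Python, from plant import get_state, snapshot, camera_model, r gives the robot as it stands.
- The arm moves only by the shell command python3 -m inch 'ROWS' [FORCE]. ROWS is text: rows parted by semicolons, each of 7 numbers parted by spaces: the opening, from -1 (shut) to 1 (fully open), then the shift along the tool's x, y, z in m, then the turn, a rotation vector about the tool's x, y, z in rad. A call has 1 to 20 rows; each row shifts and turns the commanded pose from where the row before left it, along the tool's axes as they then stand; what a row does not reach is not made up. A row lasts 1/12 s, in which the tool goes at most 41.7 mm and 7.16 degrees, less where a joint would pass 70% of its speed; a pose out of reach is approached as far as the arm can. A call is refused whole if a number of a shift passes 0.0417 or a number of a turn 0.125, either way. A call with a gripper value outside its range is refused whole. The fingers move at their own pace and stop on an object; FORCE is the grip in N (left out, the last holds). Time passes only in rows, so rows that do not move let the fingers close. It gives the time, the measured TCP pose, the force, the opening and the grip force at its end, in the units of the state.
- get_state(): the state, without advancing time (a new reading comes with each control period).
- snapshot(name): name is "scene" or "top" or "wrist"; returns (picture, depth): 480x640x3 uint8, red, green, blue; 480x640 float32, m along the optical axis (not along the pixel's ray), 0 where there is no reading.
- camera_model(name): a dict with "intrinsics" (3x3 intrinsics, pixels), "view" (4x4, takes a point from world to camera coordinates). Camera axes: x right, y down, z forward; pixel columns grow to the right and rows downward; lengths in m; the calibration is good to about 2 mm. The wrist camera is an equidistant fisheye: a pixel r from the principal point sees the ray r / f radians off the axis. A picture is of the moment at which its call begins: read the wrist's pose just before it. camera_model takes no time and is no camera call; for the wrist camera it gives the pose at the moment of the call.
- r.finish_job(): hands the job in; it is judged then, once.
The state is a dict: "clock": time; "q": joint angles; "qd": joint speeds; "joint_torque": joint torques, N m; "tool_pos": TCP position; "eef_rot": TCP orientation; "contact_force": force on the tool from outside, world axes, zero at the start; "moment": the same for the moment, N m; "opening": opening from 0.0 (shut) to 1.0 (fully open); "finger_force": force on a finger pad.
Only numpy, scipy, OpenCV 4.12 (cv2) and the standard library are available. Lean on these libraries where they do the work, as an engineer would, in place of code of your own. Each camera call takes 0.05 s, during which the arm holds its last target. There are 200 camera calls.

## Working session

There is one attempt and no reset: what is moved stays moved. The work goes in short steps, Python scripts to look and compute and a shell command to move; the robot and the scene stay as the last step left them, time stands still between calls to the robot, and variables do not carry over. Pictures are saved under pics/ and viewed, at most 10 in all, crops included, and the job is handed in when it is done.

```bash
ls; mkdir -p pics; cat > h.py <<'E'
import numpy as np, cv2
from plant import get_state, snapshot, camera_model, r
def ray(cam,u,v):
    K=np.array(cam["intrinsics"]);V=np.array(cam["view"])
    d=np.array([(u-K[0,2])/K[0,0],(v-K[1,2])/K[1,1],1.0])
    R=V[:3,:3];return -R.T@V[:3,3],R.T@d
def onz(cam,u,v,z):
    o,d=ray(cam,u,v);return o+d*(z-o[2])/d[2]
def cloud(cam,D):
    K=np.array(cam["intrinsics"]);V=np.array(cam["view"])
    v,u=np.mgrid[:480,:640]
    P=np.stack([(u-K[0,2])/K[0,0]*D,(v-K[1,2])/K[1,1]*D,D],-1)
    return (P-V[:3,3])@V[:3,:3]
E
python3 - <<'E'
from h import *
s=get_state();print({k:np.round(v,3) for k,v in s.items()})
for n in("top","scene"):
    p,d=snapshot(n);np.savez(f"pics/{n}0.npz",p=p,d=d)
    cv2.imwrite(f"pics/{n}0.png",p[:,:,::-1])
    c=camera_model(n);print(n,np.round(c["intrinsics"],1).tolist(),np.round(c["view"],3).tolist())
E
```

```text
pics
{'clock': np.float64(0.0), 'q': array([ 1.268,  0.69 , -0.194,  1.566,  0.157,  0.902, -0.215]), 'qd': array([ 0.001,  0.001, -0.   ,  0.001,  0.001, -0.001,  0.   ]), 'joint_torque': array([ 0.0000e+00, -5.2756e+01, -1.2670e+00, -1.5343e+01, -5.3000e-02,
        7.0000e-03,  0.0000e+00]), 'tool_pos': array([ 0.206, -0.589,  0.249]), 'eef_rot': array([ 0.986,  0.168, -0.   , -0.001]), 'contact_force': array([-0.383,  0.313,  0.542]), 'moment': array([ 0.005, -0.012, -0.005]), 'finger_force': np.float64(0.0), 'opening': np.float64(0.997)}
top [[563.9, 0.0, 320.0], [0.0, 563.9, 237.5], [0.0, 0.0, 1.0]] [[-0.002, -1.0, 0.019, 0.009], [-0.998, 0.0, -0.067, 0.504], [0.067, -0.02, -0.998, 1.36], [0.0, 0.0, 0.0, 1.0]]
scene [[571.1, 0.0, 314.1], [0.0, 571.1, 242.9], [0.0, 0.0, 1.0]] [[-0.694, -0.719, -0.011, 0.386], [-0.545, 0.536, -0.644, 0.308], [0.469, -0.441, -0.765, 1.12], [0.0, 0.0, 0.0, 1.0]]
```

View pics/top0.png

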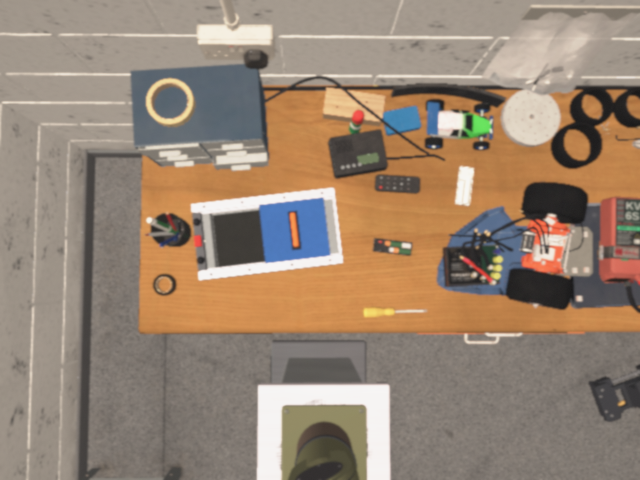

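View pics/scene0.png

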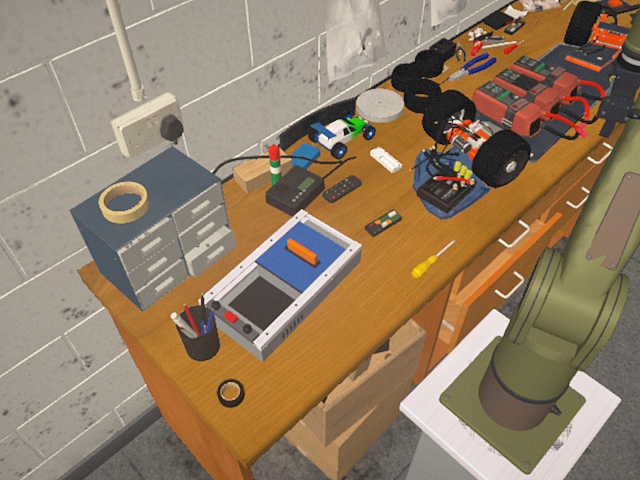

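Top view: the store has its bar at the left (about 197,240), the compartment at (238,238), the blue hatch at (297,230) and the orange handle at (294,230). 

Things that could be taken for the holder: 
- The black piece with a green/red cell at top (393,247), scene (383,222).
- The remote at (398,184).
- The white holder at (464,186).
- The black tray on the blue cloth at (470,268).

I choose (393,247) and will check it in a close crop.

```bash
python3 - <<'E'
from h import *
z=np.load("pics/top0.npz");p,d=z["p"],z["d"];c=camera_model("top");P=cloud(c,d)
cv2.imwrite("pics/crop.png",cv2.resize(p[160:330,180:430,::-1],None,fx=3.2,fy=3.2,interpolation=cv2.INTER_CUBIC)[:540])
hsv=cv2.cvtColor(p,cv2.COLOR_RGB2HSV)
def rect(m,zz,name):
    n,l,st,_=cv2.connectedComponentsWithStats(m.astype(np.uint8));i=1+st[1:,4].argmax()
    v,u=np.where(l==i);W=np.array([onz(c,a,b,zz)[:2] for a,b in zip(u,v)])
    (cx,cy),(w,h),a=cv2.minAreaRect((W*1000).astype(np.float32));print(name,st[i].tolist(),np.round([cx,cy,w,h,a],1),"medz",np.median(P[v,u,2]).round(4))
    return W
roi=np.zeros((480,640),bool);roi[180:285,185:345]=1
H,S,V=[hsv[:,:,k].astype(int) for k in range(3)]
rect(roi&(H>100)&(H<125)&(S>120),.054,"hatch")
rect(roi&(H<15)&(S>170)&(V>150)&(np.mgrid[:480,:640][1]>270)&(np.mgrid[:480,:640][1]<320),.083,"grip")
# store lips (white)
m=roi&(S<40)&(V>170);rect(m,.062,"store white")
r2=np.zeros((480,640),bool);r2[230:265,365:420]=1
rect(r2&~((H>5)&(H<22)&(S>90)&(V>110)),.012,"holder colour")
r3=np.zeros((480,640),bool);r3[230:265,365:420]=1
rect(r3&(P[:,:,2]>.008),.015,"holder depth")
print("wood z",np.median(P[260:300,360:430,2]))
print(np.round(P[235:240,195:215,2]*1000).astype(int)[0])
E
```

```text
hatch [260, 199, 69, 63, 3207] [519.7  71.7 133.  152.4   6.7] medz 0.0554
grip [291, 213, 7, 34, 81] [518.4  68.9  77.5   9.    5.8] medz 0.0841
store white [191, 188, 152, 92, 3941] [511.1 135.1 180.9 340.7   6.8] medz 0.0612
holder colour [374, 239, 38, 16, 380] [ 482.1 -169.4   91.7   30.9   83.9] medz 0.0155
holder depth [373, 238, 40, 18, 493] [ 482.5 -168.4   96.8   36.8   81.8] medz 0.0157
wood z 0.0014812988199090845
[  67   67   77   78   82   69   71   64   52   47   44   44   50   41
   43   44   45   25   13 1390]
```

View pics/crop.png

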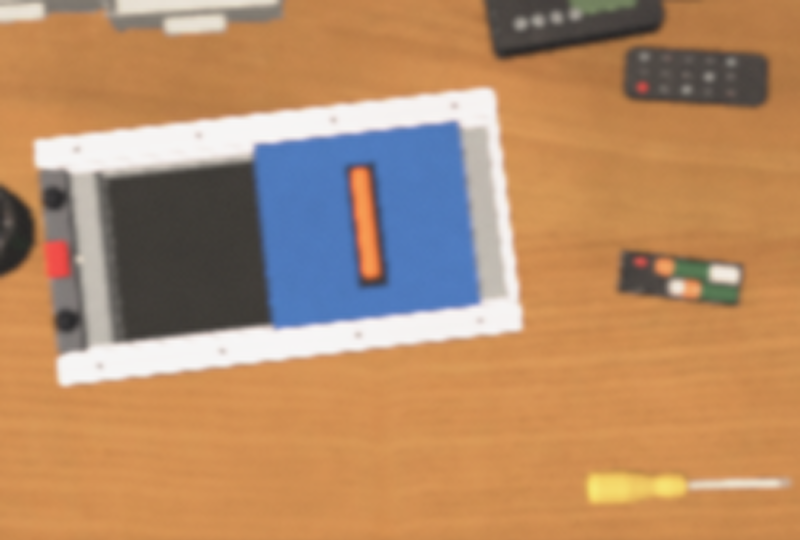

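The crop confirms that (393,247) is a black holder with green cells, 33 x 94 mm. The remote is at crop (697,76) and the screwdriver at (690,487). The store sits at (0.511, 0.135) with a yaw of 6.7°, and the holder at (0.482, -0.169) with a yaw of about -6°.

```bash
python3 -m inch '1 0 0 0 0 0 -0.125;1 0 0 0 0 0 -0.125;1 0 0 0 0 0 -0.125;1 0 0 0 0 0 -0.125;1 0 0 0 0 0 -0.125;1 0 0 0 0 0 -0.125;1 0 0 0 0 0 -0.125;1 0 0 0 0 0 -0.125;1 0 0 0 0 0 -0.125;1 0 0 0 0 0 0' && python3 -m inch '1 0.03 0.015 0 0 0 0;1 0.03 0.015 0 0 0 0;1 0.03 0.015 0 0 0 0;1 0.03 0.015 0 0 0 0;1 0.03 0.015 0 0 0 0;1 0.03 0.015 0 0 0 0;1 0.03 0.015 0 0 0 0;1 0.03 0.015 0 0 0 0;1 0.03 0.015 0 0 0 0;1 0.03 0.015 0 0 0 0;1 0.03 0.015 0.01 0 0 0;1 0.03 0.015 0.01 0 0 0;1 0.03 0.015 0.02 0 0 0;1 0.03 0.015 0.02 0 0 0;1 0.027 0.02 0.02 0 0 0;1 0 0 0.01 0 0 0;1 0 0 0 0 0 0;1 0 0 0 0 0 0'
python3 - <<'E'
from h import *
s=get_state();c=camera_model("wrist");p,d=snapshot("wrist");print(s["tool_pos"],s["eef_rot"],s["q"])
print(np.round(c["intrinsics"],1).tolist(),np.round(c["view"],4).tolist(), {k:v for k,v in c.items() if k not in("intrinsics","view")})
cv2.imwrite("pics/w1.png",p[:,:,::-1])
E
```

```text
clock: 0.93
tool_pos: [0.2061, -0.5897, 0.2491]
eef_rot: [0.744, 0.669, 0.0, -0.001]
contact_force: [0.0, 0.7, 0.0]
opening: 1.002
finger_force: 0.0
clock: 2.43
tool_pos: [0.483, -0.171, 0.1593]
eef_rot: [0.745, 0.667, -0.001, -0.001]
contact_force: [-0.4, 0.6, 1.4]
opening: 1.001
finger_force: 0.0
[ 0.48296144 -0.17100087  0.159314  ] [ 7.45271771e-01  6.66759754e-01 -1.06272066e-03 -5.36783629e-04] [ 0.47777028  0.70440903 -0.37167259  1.98068655  0.47418525  0.54366215
 -0.33642961]
[[371.6, 0.0, 318.9], [0.0, 371.6, 234.9], [0.0, 0.0, 1.0]] [[0.994, -0.1091, -0.0012, -0.4989], [-0.1047, -0.9569, 0.2708, -0.126], [-0.0306, -0.2691, -0.9626, 0.2709], [0.0, 0.0, 0.0, 1.0]] {}
```

View pics/w1.png

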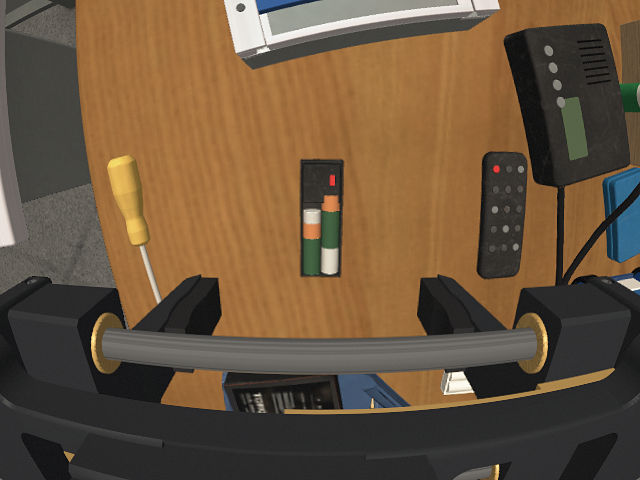

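The wrist view shows the holder with corners at about (301,160), (343,160), (342,277) and (301,276), between the fingers. The screwdriver is at (130,200) and the remote at (503,215), both well clear.

```bash
cat >> h.py <<'E'
def wz(cam,u,v,z):
    K=np.array(cam["intrinsics"]);V=np.array(cam["view"]);a=np.array([u-K[0,2],v-K[1,2]]);rr=np.linalg.norm(a);t=rr/K[0,0]
    d=np.r_[a/rr*np.sin(t),np.cos(t)];R=V[:3,:3];o=-R.T@V[:3,3];d=R.T@d
    return o+d*(z-o[2])/d[2]
E
python3 - <<'E'
from h import *
c=camera_model("wrist");s=get_state()
W=np.array([wz(c,*q,.017)[:2] for q in [(301,160),(343,160),(342,277),(301,276)]])
m=W.mean(0);ax=(W[0]+W[1]-W[2]-W[3])/2;print(W.round(4).tolist(),m,np.linalg.norm(ax),np.degrees(np.arctan2(-ax[0],ax[1])),np.linalg.norm(W[0]-W[1]))
from scipy.spatial.transform import Rotation as R
Q=R.from_quat(s["eef_rot"]);print("tool y yaw",np.degrees(np.arctan2(*Q.as_matrix()[:2,1][::-1])))
print("shift tool",Q.inv().apply(np.r_[m,.0135]-s["tool_pos"]))
E
```

```text
[[0.4755, -0.1215], [0.5067, -0.1249], [0.497, -0.2178], [0.4643, -0.2132]] [ 0.48587679 -0.16936702] 0.092863774441914 -6.455393591317453 0.03131075159209018
tool y yaw -6.434195121881411
shift tool [0.00292956 0.00265381 0.14641144]
```

```bash
python3 -m inch '0.5 0.003 0.003 0.025 0 0 0;0.3 0 0 0.025 0 0 0;0.3 0 0 0.025 0 0 0;0.3 0 0 0.025 0 0 0;0.3 0 0 0.02 0 0 0;0.3 0 0 0.015 0 0 0;0.3 0 0 0.008 0 0 0;0.3 0 0 0.003 0 0 0;0.3 0 0 0 0 0 0;-1 0 0 0 0 0 0;-1 0 0 0 0 0 0;-1 0 0 0 0 0 0;-1 0 0 0 0 0 0;-1 0 0 0 0 0 0;-1 0 0 0 0 0 0' 18
```

```text
clock: 3.73
tool_pos: [0.4873, -0.1682, 0.0144]
eef_rot: [0.745, 0.667, 0.0, 0.0]
contact_force: [-1.6, -0.6, 6.3]
opening: 0.376
finger_force: 18.0
```

```bash
python3 -m inch '-1 0 0 -0.01 0 0 0;-1 0 0 -0.02 0 0 0;-1 0 0 -0.03 0 0 0;-1 0 0 -0.03 0 0 0;-1 0 0 -0.03 0 0 0;-1 0 0 -0.025 0 0 0;-1 0 0 0 0 0 -0.115;-1 0 0 0 0 0 -0.115;-1 0.02 0.003 0 0 0 0;-1 0.03 0.005 0 0 0 0;-1 0.035 0.006 0 0 0 0;-1 0.04 0.006 0 0 0 0;-1 0.04 0.007 0 0 0 0;-1 0.04 0.007 0 0 0 0;-1 0.04 0.007 0 0 0 0;-1 0.04 0.006 0 0 0 0;-1 0.035 0.005 0 0 0 0;-1 0.03 0.004 0 0 0 0;-1 0.02 0.003 0 0 0 0;-1 0 0 0 0 0 0' && python3 -m inch '-1 0 0 0 0 0 0'
python3 - <<'E'
from h import *
s=get_state();c=camera_model("wrist");p,d=snapshot("wrist");print(s["tool_pos"],s["eef_rot"],s["q"])
np.savez("pics/w2.npz",p=p,d=d,K=c["intrinsics"],V=c["view"])
cv2.imwrite("pics/w2.png",p[:,:,::-1])
E
```

```text
clock: 5.4
tool_pos: [0.5003, 0.2135, 0.1597]
eef_rot: [0.66, 0.751, 0.003, -0.001]
contact_force: [0.1, 0.1, -1.6]
opening: 0.374
finger_force: 18.0
clock: 5.48
tool_pos: [0.5005, 0.2077, 0.1591]
eef_rot: [0.662, 0.75, 0.0, -0.0]
contact_force: [0.7, -0.1, -1.0]
opening: 0.379
finger_force: 18.0
[0.50050205 0.20766147 0.15909858] [ 6.61987005e-01  7.49515305e-01  8.02047434e-05 -7.95836778e-05] [-0.25427713  0.73187938 -0.37328993  1.89630759  0.44868599  0.59603535
 -0.79304194]
```

View pics/w2.png

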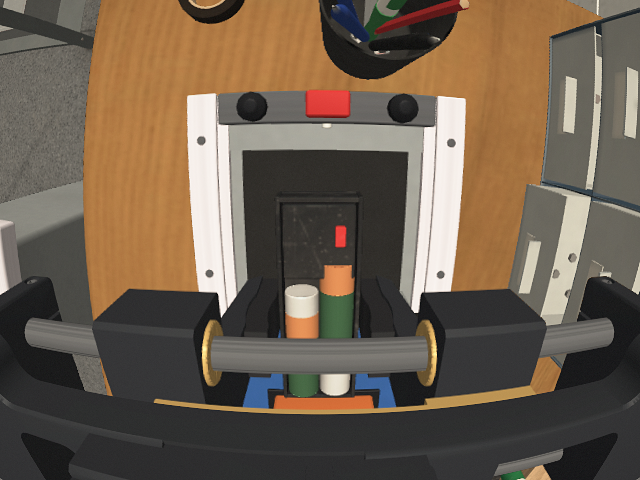

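The holder is held straight between the pads, with its far edge at row 197. The bar runs along row 108 with its face edge at about row 124, the white pin is at (327,125), and the lips' outer +y corners are at (187,96) and (465,98).

```bash
python3 - <<'E'
from h import *
z=np.load("pics/w2.npz");c=dict(intrinsics=z["K"],view=z["V"])
a=np.radians(6.7);X=np.array([np.cos(a),np.sin(a)]);Y=np.array([-np.sin(a),np.cos(a)]);o=np.array([.5111,.1351])
f=lambda u,v,h:(lambda w:np.round([(w-o)@X*1000,(w-o)@Y*1000],1))(wz(c,u,v,h)[:2])
for n,q in dict(cornerL=(187,96,.062),cornerR=(465,98,.062),outL=(196,275,.062),outR=(456,285,.062),barfaceL=(219,123,.066),barfaceR=(436,126,.066),pin=(327,126,.05),openL=(243,151,.046),openR=(408,152,.046),
  openLfloor=(243,151,.004),openRfloor=(408,152,.004),open2L=(238,225,.046),open2R=(410,225,.046),holdL=(277,197,.165),holdR=(361,197,.165)).items(): print(n,f(*q))
s=get_state();w=s["tool_pos"][:2];print("tcp",(w-o)@X*1000,(w-o)@Y*1000)
from scipy.spatial.transform import Rotation as R
M=R.from_quat(s["eef_rot"]).as_matrix();print(np.degrees(np.arctan2(M[1,1],M[0,1])),M[2])
E
```

```text
cornerL [-86.8 169. ]
cornerR [ 91.9 170.1]
outL [-87.2  47.6]
outR [96.4 41.2]
barfaceL [-64.2 150. ]
barfaceR [ 71.  149.9]
pin [  3.  147.4]
openL [-53.1 131.1]
openR [ 58.1 131.7]
openLfloor [-61.7 129.1]
openRfloor [ 68.3 129.8]
open2L [-58.3  79.7]
open2R [62.3 80.7]
holdL [-16.9 120.1]
holdR [ 12.8 120.4]
tcp -2.101401064498231 71.286364244687
6.945781059580444 [-1.37044338e-03 -6.06247175e-04 -9.99998877e-01]
```

```bash
python3 -m inch '-1 0 0.005 0.02 0 0 0;-1 0 0 0.03 0 0 0;-1 0 0 0.03 0 0 0;-1 0 0 0.02 0 0 0;-1 0 0 0.015 0 0 0;-1 0 0 0.01 0 0 0;-1 0 0 0.007 0 0 0;-1 0 0 0.004 0 0 0;-1 0 0 0.003 0 0 0;-1 0 0 0 0 0 0;-1 0 0 0 0 0 0'
```

```text
clock: 6.45
tool_pos: [0.5064, 0.2072, 0.0203]
eef_rot: [0.663, 0.749, 0.0, 0.0]
contact_force: [-0.7, 0.2, -0.7]
opening: 0.375
finger_force: 18.0
```

```bash
python3 -m inch '-1 0 0 0.001 0 0 0;-1 0 0 0.001 0 0 0;-1 0 0 0 0 0 0;0.3 0 0 0 0 0 0;0.3 0 0 0 0 0 0;0.3 0 0 0 0 0 0;0.3 0 0 0 0 0 0;0.3 0 0 -0.005 0 0 0;0.3 0 0 -0.015 0 0 0;0.3 0 0 -0.03 0 0 0;0.3 0 0 -0.03 0 0 0;0.3 0 0 -0.03 0 0 0;0.3 0 0 -0.03 0 0 0;0 0 0 0 0 0 0'
python3 - <<'E'
from h import *
s=get_state();c=camera_model("wrist");p,d=snapshot("wrist");print(s["tool_pos"],s["opening"])
cv2.imwrite("pics/w3.png",p[:,:,::-1])
E
```

```text
clock: 7.62
tool_pos: [0.5086, 0.2087, 0.1631]
eef_rot: [0.663, 0.748, 0.004, 0.002]
contact_force: [0.4, 0.2, 0.2]
opening: 0.597
finger_force: 0.0
[0.5086332  0.20870899 0.16307731] 0.5974771755781927
```

View pics/w3.png

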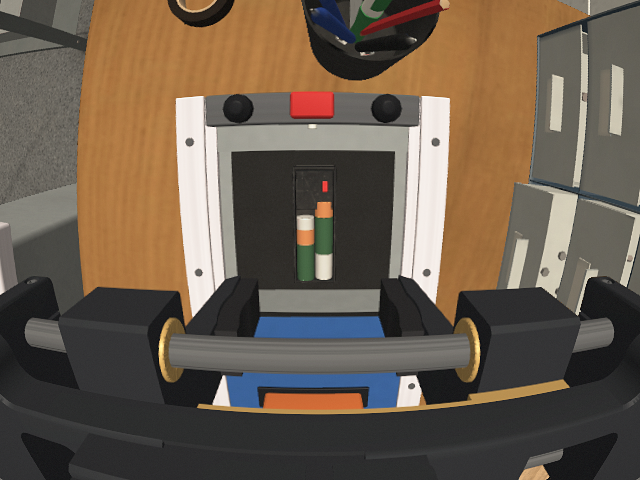

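The holder lies flat in the compartment at (314,225), clear of the hatch edge at row 315. Next I go behind the handle with the fingers shut.

```bash
python3 -m inch '-1 0 -0.003 0 0 0 0;-1 -0.02 0 0 0 0 0;-1 -0.03 0 0 0 0 0;-1 -0.035 0 0 0 0 0;-1 -0.035 0 0 0 0 0;-1 -0.03 0 0 0 0 0;-1 -0.02 0 0 0 0 0;-1 -0.012 0 0 0 0 0;-1 0 0 0.01 0 0 0;-1 0 0 0.02 0 0 0;-1 0 0 0.02 0 0 0;-1 0 0 0.02 0 0 0;-1 0 0 0.012 0 0 0;-1 0 0 0.006 0 0 0;-1 0 0 0 0 0 0;-1 0 0 0 0 0 0;-1 0 0 0 0 0 0'
cat > st.py <<'E'
from h import *
from scipy.spatial.transform import Rotation as R
a=np.radians(6.7);X=np.array([np.cos(a),np.sin(a)]);Y=np.array([-np.sin(a),np.cos(a)]);o=np.array([.5111,.1351])
s=get_state();w=s["tool_pos"];F=s["contact_force"]
M=R.from_quat(s["eef_rot"]).as_matrix()
print("x %.1f y %.1f z %.1f"%((w[:2]-o)@X*1000,(w[:2]-o)@Y*1000,w[2]*1000),"Fx %.1f Fy %.1f Fz %.1f"%(F[:2]@X,F[:2]@Y,F[2]),"yaw %.1f"%np.degrees(np.arctan2(M[1,1],M[0,1])),s["clock"],s["opening"])
E
python3 st.py
```

```text
clock: 9.08
tool_pos: [0.5253, 0.0269, 0.0701]
eef_rot: [0.663, 0.749, 0.001, 0.0]
contact_force: [0.0, -0.8, 0.3]
opening: 0.001
finger_force: 0.0
x 1.5 y -109.1 z 70.1 Fx -0.1 Fy -0.8 Fz 0.3 yaw 7.0 9.0833 0.001304691113005208
```

```bash
python3 -m inch '-1 0.007 0.001 0 0 0 0;-1 0.006 0.001 0 0 0 0;-1 0.004 0 0 0 0 0;-1 0.003 0 0 0 0 0;-1 0.003 0 0 0 0 0;-1 0.003 0 0 0 0 0;-1 0.003 0 0 0 0 0;-1 0.003 0 0 0 0 0;-1 0.003 0 0 0 0 0;-1 0.003 0 0 0 0 0;-1 0.003 0 0 0 0 0';python3 st.py
```

```text
clock: 10.0
tool_pos: [0.522, 0.0662, 0.0698]
eef_rot: [0.663, 0.748, -0.001, 0.0]
contact_force: [1.3, -4.5, 1.4]
opening: 0.007
finger_force: 2.4
x 2.8 y -69.7 z 69.8 Fx 0.8 Fy -4.6 Fz 1.4 yaw 6.9 10.0 0.006836792910736841
```

```bash
python3 -m inch '-1 0.004 0 0 0 0 0;-1 0.005 0 0 0 0 0;-1 0.005 0 0 0 0 0;-1 0.005 0 0 0 0 0;-1 0.005 0 0 0 0 0;-1 0.005 0 0 0 0 0;-1 0.005 0 0 0 0 0;-1 0.005 0 0 0 0 0;-1 0.005 0 0 0 0 0;-1 0.005 0 0 0 0 0;-1 0.005 0 0 0 0 0;-1 0.005 0 0 0 0 0;-1 0.005 0 0 0 0 0;-1 0.005 0 0 0 0 0;-1 0.005 0 0 0 0 0;-1 0.005 0 0 0 0 0;-1 0.005 0 0 0 0 0;-1 0.005 0 0 0 0 0;-1 0.003 0 0 0 0 0;-1 0.002 0 0 0 0 0';python3 st.py
```

```text
clock: 11.67
tool_pos: [0.5103, 0.1605, 0.0698]
eef_rot: [0.663, 0.749, -0.0, 0.0]
contact_force: [0.6, -6.4, 4.7]
opening: 0.002
finger_force: 2.9
x 2.2 y 25.3 z 69.8 Fx -0.2 Fy -6.5 Fz 4.7 yaw 7.0 11.6667 0.0015307457363237784
```

```bash
python3 -m inch '-1 0.002 0 0 0 0 0;-1 0.002 0 0 0 0 0;-1 0.002 0 0 0 0 0;-1 0.002 0 0 0 0 0;-1 0.002 0 0 0 0 0;-1 0.002 0 0 0 0 0;-1 0.001 0 0 0 0 0;-1 0.001 0 0 0 0 0;-1 0 0 0 0 0 0';python3 st.py
python3 - <<'E'
from h import *
c=camera_model("wrist");p,d=snapshot("wrist")
np.savez("pics/w4.npz",p=p,d=d,K=c["intrinsics"],V=c["view"])
cv2.imwrite("pics/w4.png",p[:,:,::-1])
E
```

```text
clock: 12.42
tool_pos: [0.5087, 0.1739, 0.0698]
eef_rot: [0.663, 0.749, -0.0, 0.0]
contact_force: [0.9, -5.9, 5.0]
opening: 0.006
finger_force: 2.5
x 2.2 y 38.8 z 69.8 Fx 0.2 Fy -5.9 Fz 5.0 yaw 6.9 12.4167 0.006011301499968663
```

View pics/w4.png

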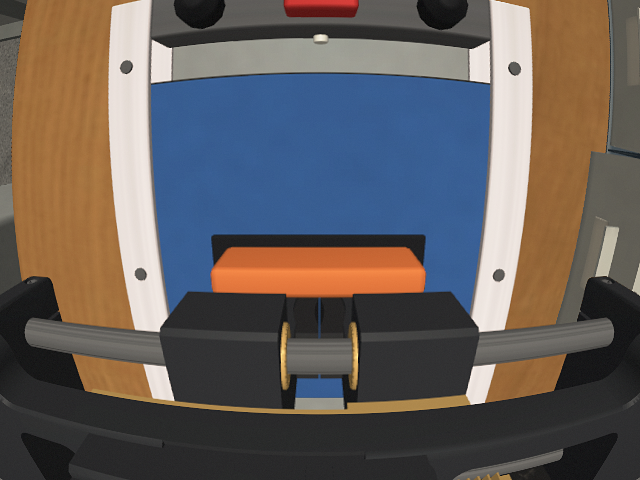

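The hatch's leading edge is at row 73 and the bar face at rows 38–46. The pin is at (320,39), and a gap remains. I will size it from these rows.

```bash
python3 - <<'E'
from h import *
z=np.load("pics/w4.npz");c=dict(intrinsics=z["K"],view=z["V"])
a=np.radians(6.7);X=np.array([np.cos(a),np.sin(a)]);Y=np.array([-np.sin(a),np.cos(a)]);o=np.array([.5111,.1351])
f=lambda u,v,h:(wz(c,u,v,h)[:2]-o)@Y*1000
print("hatch edge",f(320,73,.054),"bar face low",f(320,38.5,.046),"bar face top L/R",f(225,30,.066),f(320,24,.066),"pin",f(320,42,.05), "handle far top",f(320,248,.083))
E
```

```text
hatch edge 132.733308452359 bar face low 149.43797268164624 bar face top L/R 149.1406484287364 150.08572537525382 pin 146.8474768373813 handle far top 69.26017976524227
```

```bash
python3 -m inch '-1 0.002 0 0 0 0 0;-1 0.002 0 0 0 0 0;-1 0.002 0 0 0 0 0;-1 0.002 0 0 0 0 0;-1 0.001 0 0 0 0 0;-1 0.001 0 0 0 0 0;-1 0.001 0 0 0 0 0;-1 0.001 0 0 0 0 0;-1 0.001 0 0 0 0 0;-1 0 0 0 0 0 0';python3 st.py; python3 -m inch '-1 0.0005 0 0 0 0 0;-1 0.0005 0 0 0 0 0;-1 0 0 0 0 0 0' >/dev/null; python3 st.py
```

```text
clock: 13.3
tool_pos: [0.507, 0.1869, 0.0697]
eef_rot: [0.663, 0.749, -0.001, 0.0]
contact_force: [-0.6, -5.3, 3.4]
opening: 0.007
finger_force: 2.4
x 2.0 y 51.9 z 69.7 Fx -1.3 Fy -5.2 Fz 3.4 yaw 6.9 13.3 0.00671078642843919
x 2.0 y 52.5 z 69.7 Fx 0.1 Fy -4.3 Fz 4.3 yaw 6.9 13.55 0.004452470824156138
```

```bash
python3 -m inch '-1 0.0005 0 0 0 0 0;-1 0.0005 0 0 0 0 0;-1 0 0 0 0 0 0' >/dev/null; python3 st.py;  python3 -m inch '-1 0.0005 0 0 0 0 0;-1 0.0005 0 0 0 0 0;-1 0 0 0 0 0 0' >/dev/null; python3 st.py;
```

```text
x 2.0 y 53.3 z 69.7 Fx -0.0 Fy -5.6 Fz 3.6 yaw 6.9 13.8 0.003093344489314536
x 2.0 y 54.2 z 69.7 Fx 0.2 Fy -5.5 Fz 3.8 yaw 6.9 14.05 0.004643056003684335
```

```bash
python3 -m inch '-1 0.0005 0 0 0 0 0;-1 0 0 0 0 0 0' >/dev/null; python3 st.py
```

```text
x 2.0 y 54.6 z 69.7 Fx -0.2 Fy -5.8 Fz 4.1 yaw 6.9 14.2167 0.005804925937134126
```

```bash
for i in 1; do python3 -m inch '-1 0.0005 0 0 0 0 0;-1 0 0 0 0 0 0' >/dev/null; python3 st.py; python3 -m inch '-1 0.0005 0 0 0 0 0;-1 0 0 0 0 0 0' >/dev/null; python3 st.py; done
```

```text
x 2.0 y 55.0 z 69.7 Fx -0.1 Fy -5.7 Fz 4.3 yaw 6.9 14.3833 0.0067595147586637
x 2.0 y 55.2 z 69.7 Fx 1.1 Fy -6.9 Fz 5.7 yaw 6.9 14.55 0.004565170315312622
```

```bash
python3 -m inch '-1 0.0005 0 0 0 0 0;-1 0 0 0 0 0 0' >/dev/null; python3 st.py
```

```text
x 2.0 y 55.2 z 69.7 Fx 0.4 Fy -7.5 Fz 4.8 yaw 6.9 14.7167 0.005131234345621377
```

```bash
python3 -m inch '-1 0.001 0 0 0 0 0;-1 0 0 0 0 0 0' >/dev/null; python3 st.py
```

```text
x 2.0 y 55.3 z 69.7 Fx -0.7 Fy -9.9 Fz 5.9 yaw 6.8 14.8833 0.00831506104564783
```

```bash
python3 -m inch '-1 0.001 0 0 0 0 0;-1 0 0 0 0 0 0' >/dev/null; python3 st.py
```

```text
x 1.9 y 55.3 z 69.7 Fx 0.4 Fy -10.6 Fz 6.2 yaw 6.8 15.05 0.004081995379515415
```

```bash
python3 -m inch '-1 0.001 0 0 0 0 0;-1 0.001 0 0 0 0 0;-1 0 0 0 0 0 0' >/dev/null; python3 st.py
```

```text
x 1.7 y 55.5 z 69.7 Fx 0.8 Fy -13.6 Fz 8.1 yaw 6.7 15.3 0.0039227141572614225
```

```bash
python3 -m inch '-1 0.001 0 0 0 0 0;-1 0 0 0 0 0 0;-1 0 0 0 0 0 0' >/dev/null; python3 st.py
```

```text
x 1.7 y 55.5 z 69.7 Fx -0.5 Fy -15.2 Fz 9.2 yaw 6.7 15.55 0.008185933341032967
```

```bash
python3 -m inch '-1 0.001 0 0 0 0 0;-1 0 0 0 0 0 0;-1 0 0 0 0 0 0;-1 0 0 0 0 0 0' >/dev/null; python3 st.py; python3 -m inch '-1 0 0 0 0 0 0;-1 0 0 0 0 0 0;-1 0 0 0 0 0 0;-1 0 0 0 0 0 0;-1 0 0 0 0 0 0;-1 0 0 0 0 0 0' >/dev/null; python3 st.py
```

```text
x 1.6 y 55.5 z 69.7 Fx 0.7 Fy -16.4 Fz 9.3 yaw 6.6 15.8833 0.009177631069256183
x 1.6 y 55.5 z 69.7 Fx 0.3 Fy -17.1 Fz 9.8 yaw 6.6 16.3833 0.005756004206629939
```

Held for over half a second at about 16–17 N. Now I back off and lift away.

```bash
python3 -m inch '-1 -0.003 0 0 0 0 0;-1 -0.004 0 0 0 0 0;-1 -0.006 0 0 0 0 0;-1 -0.01 0 0 0 0 0;-1 -0.01 0 0 0 0 0;-1 0 0 0 0 0 0;-1 0 0 -0.02 0 0 0;-1 0 0 -0.03 0 0 0;-1 0 0 -0.04 0 0 0;-1 -0.02 0 -0.04 0 0 0;-1 -0.03 0 -0.03 0 0 0;-1 -0.02 0 0 0 0 0;-1 0 0 0 0 0 0;-1 0 0 0 0 0 0';python3 st.py
python3 - <<'E'
from h import *
a,_=snapshot("top");c=camera_model("wrist");p,d=snapshot("wrist")
np.savez("pics/w5.npz",p=p,d=d,K=c["intrinsics"],V=c["view"])
cv2.imwrite("pics/w5.png",np.hstack([cv2.resize(p[:,:,::-1],(400,300)),cv2.resize(a[60:360,120:520,::-1],(400,300))]))
E
```

```text
clock: 17.55
tool_pos: [0.5184, 0.0966, 0.2266]
eef_rot: [0.664, 0.748, 0.0, 0.0]
contact_force: [-0.4, 0.4, -0.4]
opening: 0.006
finger_force: 0.0
x 2.8 y -39.1 z 226.6 Fx -0.3 Fy 0.4 Fz -0.4 yaw 6.8 17.55 0.00559508473723304
```

View pics/w5.png

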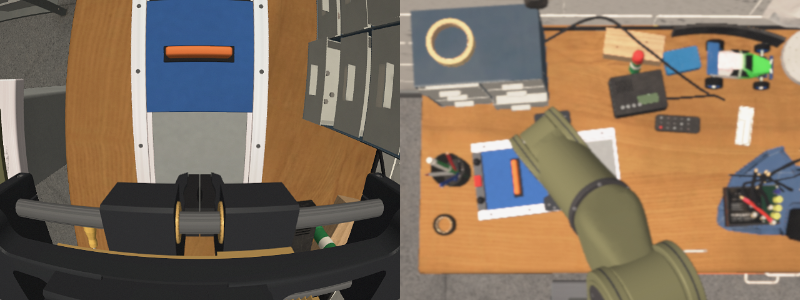

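The hatch sits right against the bar: in the right half its edge meets the bar at about (482,180). The tape, remote and screwdriver are where they were, and the tool is free. From where the push stalled, the hatch edge is at about 149.3 mm, against a measured bar face of 149.4 mm.

```bash
python3 -c "
from plant import r
print(r.finish_job())"
```

```text
the job is handed in; nothing more can be done
None
```

The battery holder lies flat in the compartment, and the hatch is shut against the bar, pressed there at about 16–17 N for over half a second and left free; nothing else was touched, and the job was handed in at about 18 s.

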